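# Turn the photometer in its slide-jaw holder and hold its spring lid open

### The job

The photometer sits back to front in the slide-jaw holder: slide the jaw open, lift it out, turn it half round, set it back centred between the jaws with the lid's orange knob towards the holder's front (the edge with the orange strip), and slide the jaw fully closed on its foot. Then raise the spring lid by its knob to 60 degrees, so that a colleague can look into the sample well, and finish while still holding it there, for it snaps shut when let go. Leave the other things alone.

Things in the scene. Friction and masses are not known exactly. Their poses are not given: they have to be found in the camera images.
- holder: Aluminium slide-jaw holder, fixed to the table. Origin on the table, midway between the closed jaws; x from its front edge (orange strip, robot's side) to the rear, y to the fixed jaw, z up. Base plate 120 mm (x), y -165 to +70 mm, top at z = 15 mm: the photometer stands on it. Jaws 70 mm long in x, tops at z = 40 mm; fixed jaw's face at y = +36 mm, sliding jaw on the -y side.
- jaw (a joint): Sliding jaw, m: 0 = closed on the photometer's foot (faces 72 mm apart); grows as it slides open in the holder's -y, up to 0.040. Slides with 3 N, stays where left; closing pushes the photometer against the fixed jaw. Its lip (underside at z = 24.5 mm, 6.5 mm overhang) covers the foot: open it 15 mm or more before lifting.
- jaw_post (a point): Centre of the top end of the upright black post on the sliding jaw: 22 mm in diameter, 55 mm tall (holder z = 17.5 to 72.5 mm), 98 mm from the holder's origin in -y when the jaw reads 0; it moves with the jaw. Pinch it from above to slide the jaw. About 30 mm free between post and jaw block.
- photometer: Loose light grey instrument, about 0.76 kg with lid (varies 15 percent). Origin: centre of underside; z up; the lid's knob sticks out to its -x. Foot 80 (x) x 72 (y) x 8 mm; case above it 80 (x) x 56 (y) mm up to z = 70 mm, its flat y sides can be gripped above the jaws; lid up to z = 79 mm, knob to z = 85 mm.
- lid: Blue lid with orange ball knob (one rigid piece), hinged at the photometer's +x end. Origin on the hinge axis, 37 mm in +x and 74.5 mm above the photometer's origin; axis along the photometer's y. Shut, its axes are parallel to the photometer's; plate 74 x 56 x 8 mm, 2 to 76 mm ahead of the axis (in -x).
- knob (a point): Centre of the orange ball knob on the lid, 20 mm in diameter, 106 mm from the hinge axis, on a steel stalk 10 mm thick that leaves the lid plate's edge 76 mm ahead of the axis. Shut, this point is 69 mm in -x and 75 mm above the photometer's origin. Pinched from its two y sides, it turns easily between the fingers as the lid swings.
- lid_hinge (a joint): Lid angle, rad: 0 shut, grows as the knob rises and swings back over the photometer; 1.047 = 60 degrees; stop at 1.75. A spring pulls it shut at every angle (about 1 N at the knob).
- vial_a: Bystander, loose, to be left alone: small glass sample vial with cap, 28 mm across, 58 mm tall; origin centre of underside.
- vial_b: Bystander, loose, to be left alone: small glass sample vial with cap, 28 mm across, 58 mm tall; origin centre of underside.
- vial_c: Bystander, loose, to be left alone: small glass sample vial with blue cap, 28 mm across, 58 mm tall; origin centre of underside.
- reagent: Bystander, loose, to be left alone: pink reagent bottle, 44 mm across, 85 mm tall; origin centre of underside.
- green_meter: Bystander, loose, to be left alone: green handheld meter lying flat, 120 x 58 x 26 mm; origin centre of underside.
- pen_meter: Bystander, loose, to be left alone: blue and white pen meter lying flat, 130 x 34 x 21 mm; origin centre of underside.
- blue_case: Bystander, loose, to be left alone: small dark blue case, 75 x 50 x 45 mm; origin centre of underside.
There are look-alikes about, which are no part of the job. There is more than one size of the photometer; the job needs the largest.

How it is judged:
By the outcome, as a careful person would: the job done as asked, in the order asked, and still so for the second after the job is handed in, while the arm keeps its last pose, push and grip.
It also fails if it takes over 72 s, if anything falls off the work surface, if the arm or the gripper's body presses on something with over 40 N, if the wrist force passes 120 N, or if a joint passes its speed limit or range.

### The arm

A 6-joint arm with a two-finger parallel gripper is mounted at the origin on the work surface. World frame = base frame: x ahead of the robot, y to its left, z up, the work surface at z = 0. Lengths are in m, angles in rad, forces in N, time in s.
With the tool pointing down it reaches from about 0.4 to 0.825 m from the base axis. Payload 7 kg.
Tool frame: the origin (TCP) lies at the very end of the fingers, on their centre line; the grasp point (between the pads) lies 19 mm behind it; z points along the fingers, y is the direction in which the jaws open and shut (so a half turn about z gives the same grasp; the last joint's range is limited). The gripper opens to 88 mm and grips with 3 to 60 N. Pads are 19 mm wide; open, the fingers measure 130 mm over their backs; the gripper's body (78 mm by 193 mm) begins 47 mm behind the grasp point.
Start: joints at [-0.967, 0.359, 0.012, 0, -1.224, -0.288], TCP at [0.21, -0.642, 0.227] pointing down, gripper open.
Joint ranges: [-3.07, 3.07], [-1.43, 2.12], [-1.02, 1.25], [-3.03, 1.67], [-3.05, -0], [-3.03, 3.03]. Speed limits (rad/s): [2.39, 2.39, 3.01, 3.14, 3.14, 3.14].

### API

Orientations are given as [roll, pitch, yaw] about the fixed x, y, z axes, in that order (R = Rz(yaw) Ry(pitch) Rx(roll)).
In Python, from station import arm gives the robot as it stands.
- The arm moves only by the shell command python3 -m inch 'ROWS' [FORCE]. ROWS is text: rows parted by semicolons, each of 7 numbers parted by spaces: the closure, from 0 (fully open) to 1 (shut), then the shift along the tool's x, y, z each as a share of 300 mm, from -1 to 1, then the turn, a rotation vector about the tool's x, y, z each as a share of 60 degrees, from -1 to 1. In form: grip tx ty tz rx ry rz; .... A call has 1 to 12 rows; each row is the pose to reach, as a shift and turn from the pose commanded when the call began, along the tool's axes at that moment; what a row does not reach only later rows make up. A row lasts 1/10 s, in which the tool goes at most 50 mm and 8.59 degrees, less where a joint would pass 70% of its speed; a pose out of reach is approached as far as the arm can. A call with a number of a shift or a turn outside -1 to 1 is refused whole. A call with a gripper value outside its range is refused whole. The fingers move at their own pace and stop on an object; FORCE is the grip in N (left out, the last holds). Time passes only in rows, so rows that repeat a pose let the fingers close. It gives the time, the measured TCP pose, the force and the opening at its end, in the units of the state.
- arm.get_state(): the state, without advancing time (a new reading comes with each control period).
- arm.grab_frame(name): name is "scene" or "top" or "wrist"; returns a dict with "img" (420x560x3 uint8, red, green, blue), "range_z" (420x560 float32, m along the optical axis (not along the pixel's ray), 0 where there is no reading), "fx", "fy", "cx", "cy" (pixels), "dist" ([k1, k2, p1, p2, k3] as OpenCV has them; the pictures are not rectified), "extrinsics" (4x4, takes a point from world to camera coordinates); the wrist camera has in their place "tool_from_camera" (4x4, takes a point from camera to tool coordinates, whose origin is the TCP and whose axes are the flange's). Camera axes: x right, y up, looking along -z (the intrinsics and any distortion apply to the point x, -y, -z); pixel columns grow to the right and rows downward; lengths in m; the calibration is good to about 2 mm. A picture is of the moment at which its call begins: read the wrist's pose just before it.
- arm.job_done(): hands the job in, once; it reports no verdict.
The state is a dict: "t": time; "q": joint angles; "qd": joint speeds; "joint_efforts": joint torques, N m; "eef_pos": TCP position; "ee_rot": TCP orientation; "force": force on the tool from outside, world axes, zero at the start; "moment": the same for the moment, N m; "width": finger opening in m.
Only numpy, scipy, OpenCV 4.12 (cv2) and the standard library are available. Lean on these libraries where they do the work, as an engineer would, in place of code of your own. Each camera call takes 0.05 s, during which the arm holds its last target.

## Working session

There is one attempt and no reset: what is moved stays moved. The work goes in short steps, Python scripts to look and compute and a shell command to move; the robot and the scene stay as the last step left them, time stands still between calls to the robot, and variables do not carry over. Pictures are saved under pics/ and viewed, and the job is handed in when it is done.

```bash
ls; mkdir -p pics; cat > h.py <<'E'
import numpy as np, cv2
from station import arm
from scipy.spatial.transform import Rotation as R
def grab(n):
    s=arm.get_state(); f=arm.grab_frame(n)
    if n=="wrist":
        T=np.eye(4);T[:3,:3]=R.from_euler('xyz',s['ee_rot']).as_matrix();T[:3,3]=s['eef_pos']
        f['c2w']=T@np.array(f['tool_from_camera'])
    else: f['c2w']=np.linalg.inv(np.array(f['extrinsics']))
    f['K']=np.array([[f['fx'],0,f['cx']],[0,f['fy'],f['cy']],[0,0,1]]);f['d']=np.array(f['dist'],float)
    return f
def ray(f,uv):
    p=cv2.undistortPoints(np.array(uv,float).reshape(-1,1,2),f['K'],f['d']).reshape(-1,2)
    d=np.c_[p[:,0],-p[:,1],-np.ones(len(p))]
    return f['c2w'][:3,3],d@f['c2w'][:3,:3].T,d
def onz(f,uv,z):
    o,d,_=ray(f,uv); return o+d*((z-o[2])/d[:,2])[:,None]
def deep(f,uv):
    o,d,_=ray(f,uv); uv=np.array(uv,int).reshape(-1,2)
    return o+d*f['range_z'][uv[:,1],uv[:,0]][:,None]
def proj(f,P):
    P=np.atleast_2d(P); w=np.linalg.inv(f['c2w']); c=P@w[:3,:3].T+w[:3,3]
    c=c*[1,-1,-1]
    return cv2.projectPoints(c,np.zeros(3),np.zeros(3),f['K'],f['d'])[0].reshape(-1,2)
def cloud(f):
    h,w=f['range_z'].shape; u,v=np.meshgrid(np.arange(w),np.arange(h))
    return deep(f,np.c_[u.ravel(),v.ravel()]).reshape(h,w,3)
def save(f,n): cv2.imwrite('pics/'+n+'.png',f['img'][:,:,::-1])
E
python3 - <<'E'
from h import *
import pickle
print(arm.get_state())
for n in("scene","top","wrist"):
    f=grab(n);save(f,n+"0");pickle.dump(f,open(n+"0.pkl","wb"));print(n,f['c2w'][:3,3],f['dist'],f['fx'])
E
```

```text
pics
{'t': 0.0, 'q': array([-9.66880942e-01,  3.59395198e-01,  1.10608907e-02, -3.91293229e-04,
       -1.22412937e+00, -2.88101960e-01]), 'qd': array([-0.00040607, -0.00096682,  0.00015449, -0.00088824,  0.0002138 ,
       -0.00082327]), 'joint_efforts': array([ 4.38422103e-04, -5.82718134e+01,  2.93053901e+01,  6.99716672e+00,
        6.68471883e-03, -1.82245576e-04]), 'eef_pos': array([ 0.20947548, -0.64114011,  0.2256108 ]), 'ee_rot': array([ 3.13988950e+00, -1.21120451e-04, -2.82591238e+00]), 'force': array([ 0.01470316, -0.15773059, -0.61986363]), 'moment': array([0.02035634, 0.00830281, 0.0076245 ]), 'width': 0.0877045074724257}
scene [1.07171286 0.39876132 1.09198932] [-0.02925533  0.          0.          0.          0.        ] 462.79149345984996
top [ 0.26887972 -0.0066714   1.37214182] [-0.1370495  0.         0.         0.         0.       ] 487.39884869089684
wrist [ 0.13847251 -0.6639686   0.38416136] [-0.08183884  0.          0.          0.          0.        ] 372.66622834257686
```

View pics/scene0.png

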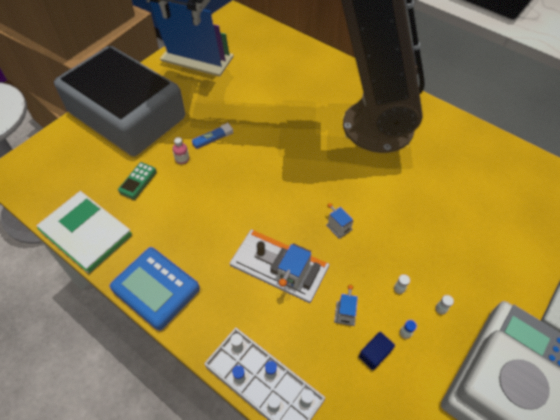

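View pics/top0.png

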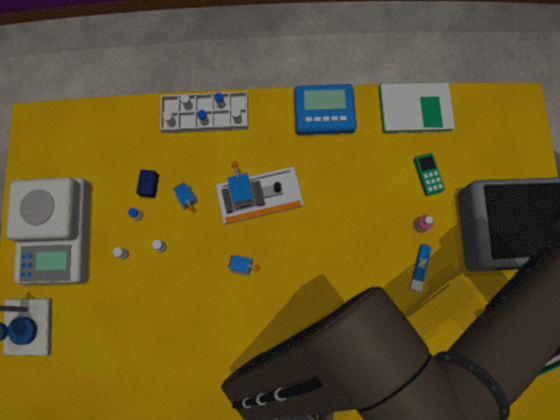

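View pics/wrist0.png

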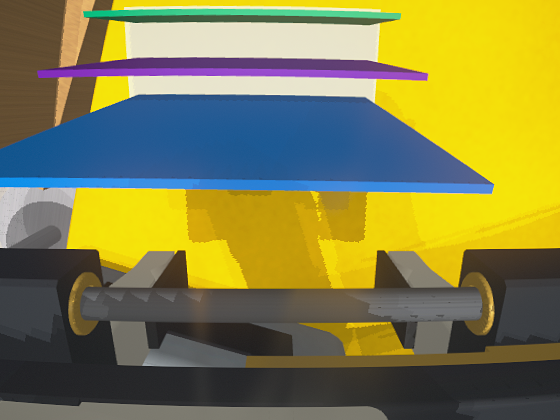

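The top view shows the holder at about (260,195), with its orange strip on the robot side (bottom). The post is at (278,187), the photometer is in the holder at (240,190), and its knob is at the rear (236,165). Smaller look-alikes are at (185,195) and (241,265).

```bash
python3 - <<'E'
from h import *
import pickle
for n,box in(("top",(205,150,315,235)),("scene",(220,225,340,310))):
    f=pickle.load(open(n+"0.pkl","rb"));im=f['img'];x0,y0,x1,y1=box
    c=cv2.resize(im[y0:y1,x0:x1],None,fx=6,fy=6,interpolation=cv2.INTER_CUBIC);cv2.imwrite(f'pics/{n}c.png',c[:,:,::-1])
    hsv=cv2.cvtColor(im,cv2.COLOR_RGB2HSV)
    m=cv2.inRange(hsv,(5,150,100),(16,255,255));m2=np.zeros_like(m);m2[y0:y1,x0:x1]=m[y0:y1,x0:x1]
    k,l,s,ce=cv2.connectedComponentsWithStats(m2)
    for i in range(1,k):
        if s[i,4]<4: continue
        v,u=np.where(l==i); print(n,s[i],ce[i],deep(f,[ce[i]])[0])
        if s[i,2]>25:
            P=onz(f,np.c_[u,v],0.015);vx,vy,cx,cy=cv2.fitLine(P[:,:2].astype(np.float32),cv2.DIST_L2,0,.01,.01).ravel()
            t=(P[:,:2]-[cx,cy])@[vx,vy];print(' line dir',np.degrees(np.arctan2(vy,vx)),'ends',[cx,cy]+t.min()*np.array([vx,vy]),[cx,cy]+t.max()*np.array([vx,vy]))
    C=cloud(f)[y0:y1,x0:x1];print(C[...,2].max())
E
```

```text
top [232 162   6   5  26] [234.30769231 164.11538462] [0.67483964 0.12265022 0.09863987]
top [226 201  75  22 312] [262.76602564 211.36217949] [0.5574664  0.05242181 0.01502497]
 line dir -78.835785 ends [0.53669518 0.15774154] [ 0.57842554 -0.05370531]
1.3721418237534475
scene [252 231  37  18 147] [269.85034014 239.76870748] [ 5.66659941e-01 -2.62250903e-04  1.19812591e-02]
 line dir -78.84381 ends [0.55796558 0.05208007] [ 0.57847722 -0.05192867]
scene [311 256  15  10  65] [317.63076923 260.96923077] [0.54071308 0.13973862 0.0148817 ]
scene [279 279   8   7  42] [282.38095238 282.04761905] [0.6795441  0.12689367 0.09820534]
1.0919893152964903
```

View pics/topc.png

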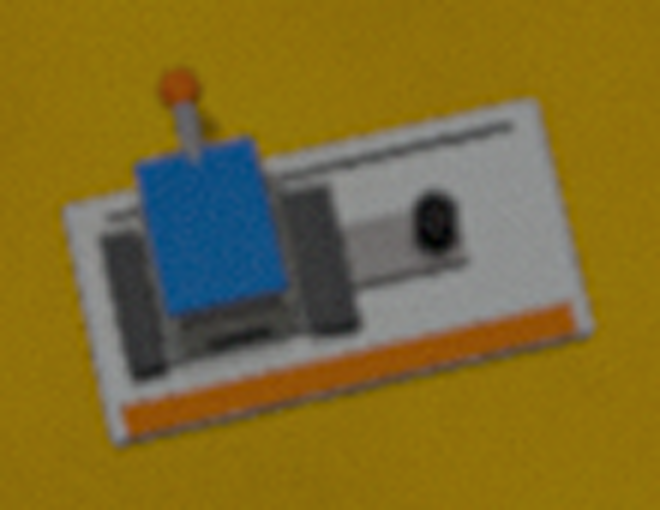

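View pics/scenec.png

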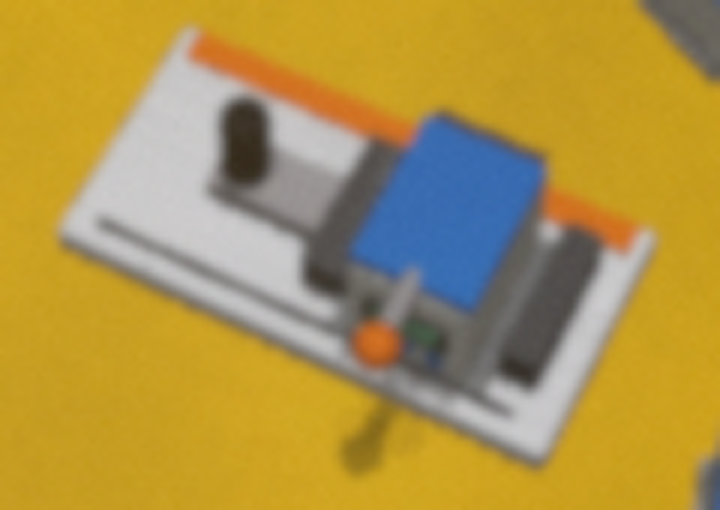

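```bash
python3 - <<'E'
from h import *
import pickle
th=np.radians(11.16);ex=np.array([np.cos(th),np.sin(th)]);ey=np.array([-np.sin(th),np.cos(th)])
f=pickle.load(open("top0.pkl","rb"))
def px(L,o): return np.array(L,float)/6+o-[.42,.42]
T=(205,150)
P=onz(f,px([(66,205),(538,100),(592,325),(118,432)],T),.015)[:,:2];print('plate top',P)
ct=(P@ex).min()+.06,(P@ex).max()-.06,(P@ey).max()-.07,(P@ey).min()+.165;print('x0 front/rear',ct[:2],'y0',ct[2:],P@ex,P@ey)
c2=P.mean(0)+0.0475*ey;print('origin top',c2)
g=pickle.load(open("scene0.pkl","rb"));S=(220,225)
Q=onz(g,px([(190,27),(655,235),(545,462),(60,235)],S),.015)[:,:2];print('scene',Q,'origin',Q.mean(0)+.0475*ey,Q@ex,Q@ey)
for O in(c2,Q.mean(0)+.0475*ey):
  loc=lambda p:np.c_[(p[:,:2]-O)@ex,(p[:,:2]-O)@ey]*1000
  print('post top',loc(onz(f,px([(435,212)],T),.0725)),loc(onz(g,px([(245,115)],S),.0725)))
  print('lid', loc(onz(f,px([(137,165),(255,140),(287,290),(172,312)],T),.094)).round(1).tolist())
  print('lid', loc(onz(g,px([(437,113),(545,157),(470,305),(352,257)],S),.094)).round(1).tolist())
  print('knob',loc(onz(f,px([(178,88)],T),.09)),loc(onz(g,px([(376,342)],S),.09)))
  print('fixed jaw',loc(onz(f,px([(103,235),(137,232),(165,375),(135,380)],T),.04)).round(1).tolist())
  print('slide jaw',loc(onz(f,px([(285,190),(328,183),(357,327),(313,333)],T),.04)).round(1).tolist())
E
```

```text
plate top [[ 0.64462686  0.18642544]
 [ 0.68760021 -0.04299075]
 [ 0.57494778 -0.06376071]
 [ 0.53232069  0.16281325]]
x0 front/rear (np.float64(0.611734964428045), np.float64(0.6085198474363067)) y0 (np.float64(-0.01186695020127601), np.float64(-0.010262476012675464)) [0.66851985 0.66627721 0.55173496 0.5537672 ] [ 0.05813305 -0.17526248 -0.17383586  0.05670415]
origin top [0.60068029 0.10722361]
scene [[ 0.57307884 -0.06036173]
 [ 0.52938299  0.16744115]
 [ 0.64580597  0.19177632]
 [ 0.69076936 -0.03634958]] origin [0.60056569 0.11222834] [0.55055924 0.55178078 0.67071232 0.67067183] [-0.17013943  0.06181313  0.06315453 -0.16936027]
post top [[  -2.04609667 -100.52322191]] [[ -0.60242221 -98.37624569]]
lid [[45.6, 27.0], [44.4, -27.8], [-27.5, -26.6], [-25.2, 25.9]]
lid [[-27.1, -21.6], [-28.6, 27.1], [46.7, 28.5], [49.1, -23.0]]
knob [[78.28506399  1.3519234 ]] [[76.61782997  1.62927835]]
fixed jaw [[32.5, 53.0], [30.1, 37.0], [-40.3, 38.6], [-39.4, 52.8]]
slide jaw [[33.7, -35.4], [32.2, -55.9], [-39.0, -53.7], [-36.9, -33.0]]
post top [[  -2.90233477 -105.45549577]] [[  -1.45866031 -103.30851955]]
lid [[44.7, 22.1], [43.6, -32.7], [-28.3, -31.6], [-26.1, 21.0]]
lid [[-27.9, -26.6], [-29.4, 22.1], [45.9, 23.6], [48.2, -27.9]]
knob [[77.4288259  -3.58035046]] [[75.76159187 -3.30299551]]
fixed jaw [[31.6, 48.0], [29.3, 32.1], [-41.2, 33.7], [-40.2, 47.8]]
slide jaw [[32.8, -40.4], [31.4, -60.9], [-39.8, -58.6], [-37.8, -38.0]]
```

```bash
python3 - <<'E'
from h import *
import pickle
f=pickle.load(open("top0.pkl","rb"));C=cloud(f)
for n,u,v in(("box",475,225),("box c",500,190),("green",428,172),("reag",425,222),("pen",420,268),('boxbl',462,200)): print(n,deep(f,[(u,v)])[0].round(3))
g=pickle.load(open("scene0.pkl","rb"))
for n,u,v in(("box",70,95),("b2",130,120),("b3",105,55),("b4",175,90),("rackblue",190,35),('racktop',160,10),('rackbase',195,65)): print(n,deep(g,[(u,v)])[0].round(3))
# target start delta
s=arm.get_state();th=np.radians(11.16);ex=np.array([np.cos(th),np.sin(th)]);ey=np.array([-np.sin(th),np.cos(th)])
O=np.array([.6008,.1085]);p=O-.0985*ey-.001*ex
print('post',p,'mid',O)
Rm=R.from_euler('xyz',s['ee_rot']).as_matrix()
for tgt in(np.r_[p,.20],):
  print('tool shift',(Rm.T@(tgt-s['eef_pos']))/.3)
E
```

```text
box [ 0.474 -0.512  0.127]
box c [ 0.561 -0.583  0.15 ]
green [ 0.652 -0.43   0.028]
reag [ 0.496 -0.391  0.078]
pen [ 0.376 -0.382  0.02 ]
boxbl [ 0.557 -0.507  0.066]
box [ 0.596 -0.757  0.123]
b2 [ 0.56  -0.521  0.134]
b3 [ 0.42  -0.79   0.148]
b4 [ 0.386 -0.514  0.131]
rackblue [ 0.155 -0.674  0.127]
racktop [ 0.198 -0.752  0.21 ]
rackbase [ 0.16  -0.666  0.01 ]
post [0.61888353 0.01166903] mid [0.6008 0.1085]
tool shift [-1.97301973  1.64513482  0.08792114]
```

```bash
python3 -m inch '0 0 0 -0.2 0 0 0; 0 0 0 -0.2 0 0 0; 0 -1 0.83 -0.2 0 0 -0.5; 0 -1 0.83 -0.2 0 0 -0.5; 0 -1 0.83 -0.2 0 0 -0.5; 0 -1 0.83 -0.2 0 0 -0.5; 0 -1 0.83 -0.2 0 0 -0.5; 0 -1 0.83 -0.2 0 0 -0.5; 0 -1 0.83 -0.2 0 0 -0.5; 0 -1 0.83 -0.2 0 0 -0.5; 0 -1 0.83 -0.2 0 0 -0.5; 0 -1 0.83 -0.2 0 0 -0.5'
cat >> h.py <<'E'
TH=np.radians(11.16);EX=np.array([np.cos(TH),np.sin(TH),0]);EY=np.array([-np.sin(TH),np.cos(TH),0]);O=np.array([.6008,.1085,0])
def H(x,y,z): return O+EX*x+EY*y+np.array([0,0,z])
def go(tgt,yawdeg,pose=None):
    s=arm.get_state();Rm=R.from_euler('xyz',s['ee_rot']).as_matrix()
    sh=Rm.T@(np.array(tgt)-s['eef_pos'])/.3
    Rt=R.from_euler('xyz',[np.pi,0,np.radians(yawdeg)]).as_matrix()
    rv=R.from_matrix(Rm.T@Rt).as_rotvec()/np.radians(60)
    l=s['eef_pos']-O
    print('t %.2f pos %s rpy %s w %.4f F %s\n local mm %s'%(s['t'],s['eef_pos'].round(4),np.degrees(s['ee_rot']).round(2),s['width'],s['force'].round(1),np.array([l@EX,l@EY,l[2]]).round(4)*1000))
    print(' shift',sh.round(4),'turn',rv.round(4),'q',s['q'].round(3))
E
python3 -c "
from h import *
go(H(0,-.098,.2),-78.84)"
```

```text
t: 1.35
eef_pos: [0.418, -0.311, 0.2868]
ee_rot: [-3.141, 0.0, -2.3]
force: [-0.3, -0.9, -0.3]
width: 0.088
t 1.35 pos [ 0.418  -0.311   0.2868] rpy [-1.7997e+02  1.0000e-02 -1.3176e+02] w 0.0880 F [-0.3 -0.9 -0.3]
 local mm [-260.5 -376.2  286.8]
 shift [-1.2518  0.2163  0.2895] turn [-5.00e-04 -1.00e-04 -8.82e-01] q [-0.262  0.067 -0.226  0.    -1.277 -0.466]
```

```bash
python3 -m inch '0 -1 0.17 0 0 0 -0.88; 0 -1 0.17 0 0 0 -0.88; 0 -1 0.17 0 0 0 -0.88; 0 -1 0.17 0 0 0 -0.88; 0 -1 0.17 0 0 0 -0.88; 0 -1 0.17 0 0 0 -0.88; 0 -1 0.17 0 0 0 -0.88; 0 -1 0.17 0 0 0 -0.88; 0 -1 0.17 0 0 0 -0.88; 0 -1 0.17 0 0 0 -0.88'
python3 -c "
from h import *
import pickle
f=grab('wrist');save(f,'w1');pickle.dump(f,open('w1.pkl','wb'))
go(H(0,-.098,.2),-78.84)"
```

```text
t: 2.35
eef_pos: [0.5793, -0.056, 0.2868]
ee_rot: [-3.141, -0.0, -1.384]
force: [-1.1, -0.4, -0.3]
width: 0.0875
t 2.40 pos [ 0.5793 -0.0559  0.2869] rpy [-179.98   -0.    -79.26] w 0.0877 F [ 0.1 -0.4 -0.6]
 local mm [ -52.9 -157.2  286.9]
 shift [-0.1986 -0.1748  0.2897] turn [-0.0003 -0.0001 -0.007 ] q [ 0.24   0.173 -0.104  0.    -1.294 -0.052]
```

View pics/w1.png

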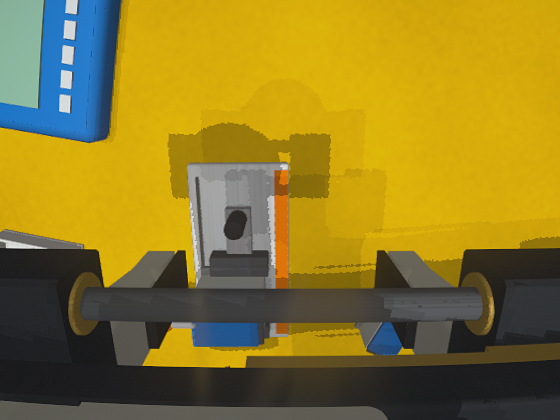

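Wrist view: the holder runs down the middle, with its -y end at the top, edge (190..288,165). The post is at (236,222) and the orange strip is on the right at x≈282. I'll measure these with the depth data.

```bash
python3 - <<'E'
from h import *
import pickle
f=pickle.load(open('w1.pkl','rb'));C=cloud(f);L=np.stack([(C-O)@EX,(C-O)@EY,C[...,2]],-1)*1000
im=f['img']
sub=L[195:245,215:260].reshape(-1,3);m=(sub[:,2]>60);print('z',np.percentile(sub[m,2],[5,50,95]))
m=(sub[:,2]>70);print('post top',sub[m].min(0),sub[m].max(0),(sub[m].min(0)+sub[m].max(0))/2)
# plate outline
pl=(np.abs(L[...,2]-15)<3);pl[:160]=0;pl[250:]=0;pl[:,:180]=0;pl[:,300:]=0
q=L[pl];print('plate x',np.percentile(q[:,0],[.5,99.5]),'y min',np.percentile(q[:,1],.5),'z',np.median(q[:,2]))
u=np.array([[189,170],[193,240],[288,170],[289,240],[200,163.5],[280,163.5]]);P=onz(f,u,.015)
print(np.c_[(P-O)@EX,(P-O)@EY]*1000)
hsv=cv2.cvtColor(im,cv2.COLOR_RGB2HSV);o=cv2.inRange(hsv,(5,200,150),(15,255,255));o[:,:250]=0;o[:,320:]=0;o[250:]=0
v,u=np.where(o>0);P=onz(f,np.c_[u,v],.015);l=cv2.fitLine(P[:,:2].astype(np.float32),cv2.DIST_L2,0,.01,.01).ravel();print(np.degrees(np.arctan2(l[1],l[0])),((P-O)@EX*1e3).min(),((P-O)@EX*1e3).max())
E
```

```text
z [63.7645894  72.34585387 73.91026208]
post top [ -54.20240403 -230.6636029    70.05351919] [  8.63513747 -91.78434819 445.20106676] [ -22.78363328 -161.22397554  257.62729297]
plate x [-61.29975684  56.80118741] y min -164.21542843856656 z 15.341661144189834
[[  54.40418351 -157.22996921]
 [  56.07045601  -69.91533435]
 [ -61.58405708 -155.98986428]
 [ -62.50549707  -69.08965092]
 [  40.91066956 -164.7198451 ]
 [ -52.32673058 -163.69969747]]
-79.17583 -60.41257766224205 -45.44583345952021
```

```bash
sed -i 's/^def H/O=O-EX*.0015\ndef H/' h.py; python3 - <<'E'
from h import *
import pickle
f=pickle.load(open('w1.pkl','rb'));C=cloud(f);L=np.stack([(C-O)@EX,(C-O)@EY,C[...,2]],-1)*1000
sub=L[190:245,205:270].reshape(-1,3);m=(abs(sub[:,2]-72.5)<3);q=sub[m];m=abs(q-np.median(q,0)).max(1)<14;q=q[m];print('post top',q.min(0),q.max(0),(q.min(0)+q.max(0))/2)
go(H(-.001,-.1,.2),-78.84)
E
```

```text
post top [ -11.06120404 -112.34668736   69.75178361] [ 10.32198967 -91.78434819  74.35124614] [  -0.36960719 -102.06551778   72.05151488]
t 2.40 pos [ 0.5793 -0.0559  0.2869] rpy [-179.98   -0.    -79.26] w 0.0877 F [ 0.1 -0.4 -0.6]
 local mm [ -51.4 -157.2  286.9]
 shift [-0.1918 -0.1665  0.2897] turn [-0.0003 -0.0001 -0.007 ] q [ 0.24   0.173 -0.104  0.    -1.294 -0.052]
```

```bash
python3 -m inch '0 -0.19 -0.166 0.2 0 0 -0.007; 0 -0.19 -0.166 0.4 0 0 -0.007; 0 -0.19 -0.166 0.4 0 0 -0.007; 0 -0.19 -0.166 0.5 0 0 -0.007; 0 -0.19 -0.166 0.6 0 0 -0.007; 0 -0.19 -0.166 0.7 0 0 -0.007; 0 -0.19 -0.166 0.76 0 0 -0.007; 0 -0.19 -0.166 0.82 0 0 -0.007; 0 -0.19 -0.166 0.82 0 0 -0.007; 0 -0.19 -0.166 0.82 0 0 -0.007' 25
python3 -m inch '1 0 0 0 0 0 0; 1 0 0 0 0 0 0; 1 0 0 0 0 0 0; 1 0 0 0 0 0 0; 1 0 0 0 0 0 0; 1 0 0 0 0 0 0' 25
python3 -c "
from h import *
f=grab('scene');save(f,'s2')
f=grab('wrist');save(f,'w2')
go(H(-.001,-.14,.04),-78.84)"
```

```text
t: 3.4
eef_pos: [0.6181, 0.0102, 0.0411]
ee_rot: [3.142, -0.0, -1.374]
force: [0.7, 0.2, 0.0]
width: 0.0875
t: 4.0
eef_pos: [0.618, 0.0111, 0.0407]
ee_rot: [-3.141, 0.0, -1.373]
force: [-0.1, 0.2, -0.1]
width: 0.0453
t 4.10 pos [0.618  0.011  0.0406] rpy [-180.      0.    -78.68] w 0.0369 F [-0.1 -0.2 -0.6]
 local mm [ -0.5 -99.   40.6]
 shift [0.1368 0.002  0.0019] turn [-0.      0.      0.0026] q [ 0.333  0.44  -0.335 -0.    -0.796 -0.136]
```

View pics/s2.png

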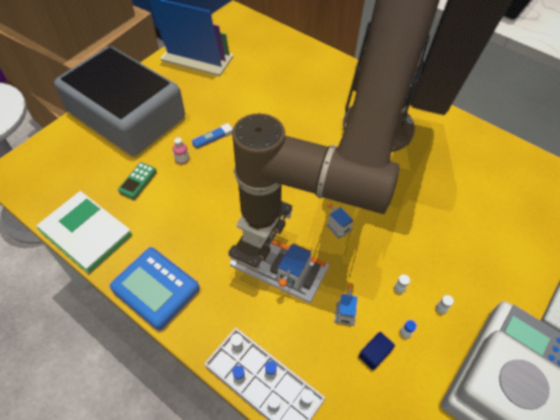

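```bash
python3 -m inch '1 0 0 0 0 0 0; 1 0 0 0 0 0 0; 1 0 0 0 0 0 0; 1 0.03 0 0 0 0 0; 1 0.06 0 0 0 0 0; 1 0.09 0 0 0 0 0; 1 0.11 0 0 0 0 0; 1 0.12 0 0 0 0 0; 1 0.12 0 0 0 0 0; 1 0.12 0 0 0 0 0'
python3 -c "
from h import *
f=grab('wrist');save(f,'w3')
f=grab('top');save(f,'t3')
go(H(-.001,-.1,.04),-78.84)"
```

```text
t: 5.1
eef_pos: [0.6253, -0.0242, 0.0405]
ee_rot: [-3.141, 0.0, -1.374]
force: [1.6, 5.0, -2.4]
width: 0.0218
t 5.20 pos [ 0.6253 -0.0242  0.0405] rpy [-1.7997e+02  2.0000e-02 -7.8700e+01] w 0.0218 F [ 2.5  5.1 -2.3]
 local mm [-1.000e-01 -1.349e+02  4.050e+01]
 shift [-0.1165  0.0026  0.0018] turn [-0.0005  0.0003  0.0024] q [ 0.273  0.45  -0.317 -0.    -0.803 -0.075]
```

View pics/w3.png

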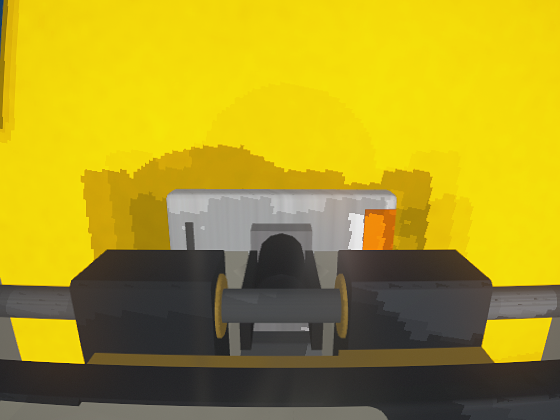

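```bash
python3 -m inch '0 0 0 0 0 0 0; 0 0 0 0 0 0 0; 0 0 0 0 0 0 0; 0 0 0 0 0 0 0; 0 0 0 -0.1 0 0 0; 0 0 0 -0.25 0 0 0; 0 0 0 -0.4 0 0 0; 0 -0.2 0 -0.55 0 0 0; 0 -0.4 0 -0.7 0 0 0; 0 -0.6 0 -0.85 0 0 0; 0 -0.75 0 -0.85 0 0 0; 0 -0.9 0 -0.85 0 0 0'
python3 -m inch '0 -0.15 0 0 0 0 0; 0 -0.15 0 0 0 0 0'
python3 -c "
from h import *
import pickle
f=grab('wrist');save(f,'w4');pickle.dump(f,open('w4.pkl','wb'))
go(H(0,-.0,.2),-168.84)"
```

```text
t: 6.4
eef_pos: [0.5829, 0.1873, 0.2847]
ee_rot: [-3.139, 0.001, -1.374]
force: [1.2, 0.2, 0.1]
width: 0.0875
t: 6.6
eef_pos: [0.5731, 0.2346, 0.2823]
ee_rot: [-3.141, 0.001, -1.369]
force: [-0.7, -1.6, 0.4]
width: 0.0875
t 6.65 pos [0.5733 0.2325 0.282 ] rpy [179.99   0.   -78.48] w 0.0878 F [-0.3 -0.1 -1.1]
 local mm [ -1.5 127.  282. ]
 shift [ 0.4232 -0.0024  0.2732] turn [ 2.000e-04 -2.000e-04  1.506e+00] q [ 0.7    0.237 -0.032 -0.    -1.301 -0.499]
```

View pics/w4.png

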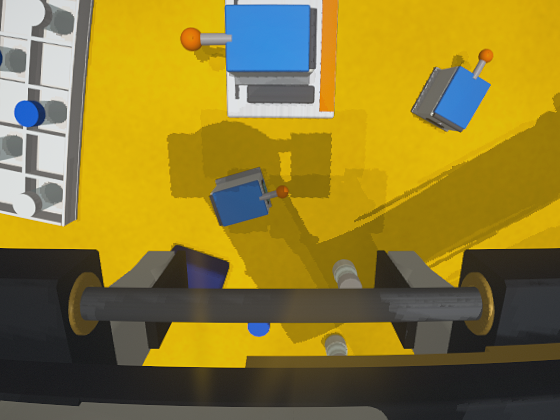

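The wrist view shows the photometer's lid at (226..312, 5..73) and its knob at (191,39). The orange strip is on the right at x≈330.

```bash
python3 - <<'E'
from h import *
import pickle
f=pickle.load(open('w4.pkl','rb'));im=f['img']
hsv=cv2.cvtColor(im,cv2.COLOR_RGB2HSV)
loc=lambda P:np.c_[(P-O)@EX,(P-O)@EY,P[:,2]]*1000
C=cloud(f);sub=C[:100,170:345].reshape(-1,3);h=hsv[:100,170:345].reshape(-1,3)
blue=cv2.inRange(hsv,(95,120,60),(125,255,255));blue[85:]=0;blue[:,:215]=0;blue[:,325:]=0
v,u=np.where(blue>0);q=C[v,u];print('lid z',np.percentile(q[:,2],[5,50,95]))
top=q[:,2]>.090;P=loc(onz(f,np.c_[u,v][top],.094))
b=cv2.minAreaRect(P[:,:2].astype(np.float32));print(b);print(P.min(0),P.max(0))
o=cv2.inRange(hsv,(4,180,120),(16,255,255));o[100:]=0;k=o.copy();k[:,220:]=0
v,u=np.where(k>0);print('knob',loc(onz(f,[(u.mean(),v.mean())],.09)),len(u), 'px',u.min(),u.max(),v.min(),v.max())
o[:,:310]=0;v,u=np.where(o>0);P=loc(onz(f,np.c_[u,v],.015));print('strip x',P.min(0),P.max(0))
pl=(abs(C[...,2]-.015)<.003);pl[120:]=0;pl[:,:180]=0;pl[:,350:]=0;P=loc(C[pl]);print('plate',np.percentile(P,[.5,99.5],axis=0))
jw=(abs(C[...,2]-.040)<.003);jw[120:]=0;jw[:,:180]=0;jw[:,350:]=0;P=loc(C[jw]);print('jaws',np.percentile(P,[1,99],axis=0))
E
```

```text
lid z [0.09285996 0.09417954 0.09552715]
((11.085132598876953, -0.039768218994140625), (73.03471374511719, 54.82187271118164), 0.11090743541717529)
[-25.44900664 -27.51842969  94.        ] [47.55280539 27.39631616 94.        ]
knob [[78.85087442 -0.65260814 90.        ]] 345 px 181 200 28 49
strip x [-234.09370018  -51.89585492   15.        ] [-43.81608707  41.58424074  15.        ]
plate [[-60.04941563 -51.4752643   12.54588197]
 [ 58.7571717   70.99308391  17.82468122]]
jaws [[-34.18274481  28.06175906  37.67392969]
 [ 34.22806198  54.83674478  42.47058725]]
```

```bash
python3 -m inch '0 0.42 -0.036 0.27 0 0 1; 0 0.42 -0.036 0.27 0 0 1; 0 0.42 -0.036 0.27 0 0 1; 0 0.42 -0.036 0.27 0 0 1; 0 0.42 -0.036 0.27 0 0 1; 0 0.42 -0.036 0.27 0 0 1; 0 0.42 -0.036 0.27 0 0 1; 0 0.42 -0.036 0.27 0 0 1'
python3 -m inch '0 0 0 0 0 0 0.5; 0 0 0 0 0 0 0.5; 0 0 0 0 0 0 0.5; 0 0 0 0 0 0 0.5; 0 0 0 0 0 0 0.5'
python3 -c "
from h import *
go(H(.0093,-.0,.046),-168.84)"
```

```text
t: 7.45
eef_pos: [0.6093, 0.1074, 0.2009]
ee_rot: [3.142, -0.001, -2.424]
force: [-0.2, -0.6, 0.6]
width: 0.0873
t: 7.95
eef_pos: [0.6093, 0.108, 0.201]
ee_rot: [-3.141, -0.0, -2.942]
force: [-0.0, -0.5, 0.0]
width: 0.0875
t 7.95 pos [0.6093 0.108  0.201 ] rpy [-1.7999e+02 -2.0000e-02 -1.6854e+02] w 0.0875 F [-0.  -0.5  0. ]
 local mm [  9.8  -2.1 201. ]
 shift [0.0014 0.0073 0.5168] turn [-0.0002 -0.0003  0.005 ] q [ 0.491  0.285 -0.155  0.    -1.132 -1.861]
```

```bash
python3 -m inch '0 0 0.007 0.14 0 0 0.005; 0 0 0.007 0.26 0 0 0.005; 0 0 0.007 0.36 0 0 0.005; 0 0 0.007 0.44 0 0 0.005; 0 0 0.007 0.49 0 0 0.005; 0 0 0.007 0.517 0 0 0.005; 0 0 0.007 0.517 0 0 0.005'
python3 -m inch '1 0 0 0 0 0 0; 1 0 0 0 0 0 0; 1 0 0 0 0 0 0; 1 0 0 0 0 0 0; 1 0 0 0 0 0 0; 1 0 0 0 0 0 0; 1 0 0 0 0 0 0; 1 0 0 0 0 0 0' 40
python3 -c "
from h import *
go(H(.0093,-.0,.046),-168.84)
f=grab('scene');save(f,'s5')"
```

```text
t: 8.65
eef_pos: [0.6085, 0.1102, 0.045]
ee_rot: [-3.141, -0.002, -2.947]
force: [-0.0, -0.0, 0.7]
width: 0.0876
t: 9.45
eef_pos: [0.6093, 0.1105, 0.0466]
ee_rot: [-3.141, 0.0, -2.949]
force: [-1.3, -3.4, 6.7]
width: 0.0553
t 9.45 pos [0.6093 0.1105 0.0466] rpy [-1.7998e+02  2.0000e-02 -1.6897e+02] w 0.0553 F [-1.3 -3.4  6.7]
 local mm [10.2  0.3 46.6]
 shift [ 0.0029 -0.0009  0.002 ] turn [-0.0004  0.0004 -0.0022] q [ 4.950e-01  4.340e-01 -3.280e-01  1.000e-03 -8.090e-01 -1.873e+00]
```

View pics/s5.png

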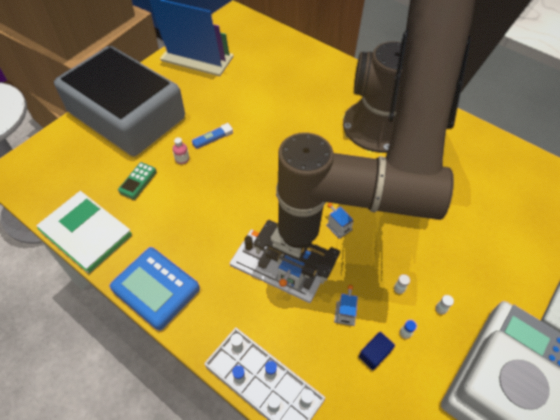

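```bash
python3 -m inch '1 0 0 -0.01 0 0 0; 1 0 0 -0.03 0 0 0; 1 0 0 -0.06 0 0 0; 1 0 0 -0.1 0 0 0; 1 0 0 -0.15 0 0 0; 1 0 0 -0.2 0 0 0; 1 0 0 -0.2 0 0 0; 1 0 0 -0.2 0 0 0' 45
python3 -c "
from h import *
go(H(.0,-.0,.11),11.16)
f=grab('scene');save(f,'s6')"
```

```text
t: 10.3
eef_pos: [0.6091, 0.1114, 0.1065]
ee_rot: [3.141, 0.001, -2.949]
force: [-0.0, 0.1, -7.3]
width: 0.0559
t 10.30 pos [0.6091 0.1114 0.1065] rpy [ 1.7994e+02  8.0000e-02 -1.6899e+02] w 0.0559 F [-0.   0.1 -7.3]
 local mm [ 10.2   1.2 106.5]
 shift [ 0.0341 -0.0042 -0.0116] turn [ 2.1000e-03 -1.6000e-03  2.9975e+00] q [ 4.950e-01  3.670e-01 -2.700e-01 -1.000e-03 -9.320e-01 -1.874e+00]
```

```bash
python3 -c "
import cv2
i=cv2.imread('pics/s6.png')[180:320,220:380];cv2.imwrite('pics/s6c.png',cv2.resize(i,None,fx=4,fy=4))"
```

```text
(no output)
```

View pics/s6c.png

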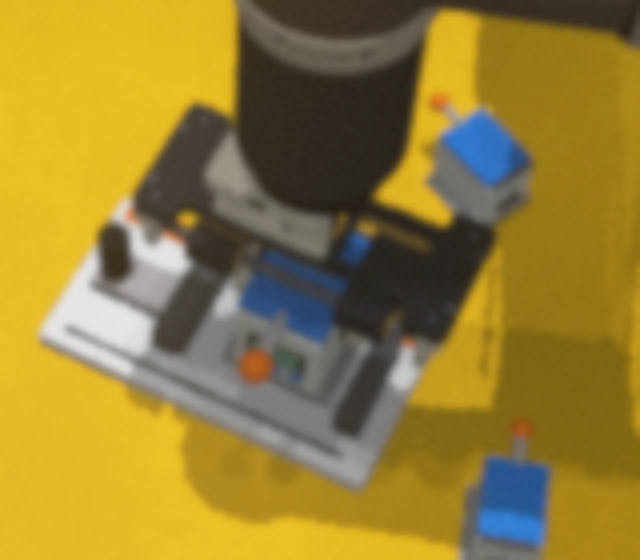

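```bash
python3 -m inch '1 0 0 0 0 0 -0.05; 1 0 0 0 0 0 -0.15; 1 0 0 0 0 0 -0.29; 1 0 0 0 0 0 -0.43; 1 0 0 0 0 0 -0.57; 1 0 0 0 0 0 -0.71; 1 0 0 0 0 0 -0.85; 1 0 0 0 0 0 -1; 1 0 0 0 0 0 -1'
python3 -m inch '1 0 0 0 0 0 -0.14; 1 0 0 0 0 0 -0.28; 1 0 0 0 0 0 -0.42; 1 0 0 0 0 0 -0.56; 1 0 0 0 0 0 -0.7; 1 0 0 0 0 0 -0.84; 1 0 0 0 0 0 -1; 1 0 0 0 0 0 -1'
python3 -m inch '1 0 0 0 0 0 -0.14; 1 0 0 0 0 0 -0.28; 1 0 0 0 0 0 -0.42; 1 0 0 0 0 0 -0.56; 1 0 0 0 0 0 -0.7; 1 0 0 0 0 0 -0.84; 1 0 0 0 0 0 -0.95; 1 0 0 0 0 0 -1; 1 0 0 0 0 0 -1; 1 0 0 0 0 0 -1'
python3 -c "
from h import *
go(H(.0,-.002,.047),11.16)
f=grab('scene');save(f,'s7')
f=grab('wrist');save(f,'w7')
import cv2
i=cv2.imread('pics/s7.png')[180:320,220:380];cv2.imwrite('pics/s7c.png',cv2.resize(i,None,fx=4,fy=4))"
```

```text
t: 11.25
eef_pos: [0.6084, 0.1107, 0.1049]
ee_rot: [3.14, -0.001, -1.9]
force: [-0.2, -0.4, -7.4]
width: 0.0557
t: 12.05
eef_pos: [0.6087, 0.1107, 0.1053]
ee_rot: [3.141, 0.0, -0.856]
force: [-1.0, 0.2, -7.2]
width: 0.0558
t: 13.05
eef_pos: [0.6089, 0.1108, 0.1057]
ee_rot: [3.142, 0.0, 0.187]
force: [-0.2, 0.5, -6.8]
width: 0.0554
t 13.05 pos [0.6089 0.1108 0.1057] rpy [1.800e+02 2.000e-02 1.071e+01] w 0.0554 F [-0.2  0.5 -6.8]
 local mm [  9.9   0.7 105.7]
 shift [-0.0328  0.0092  0.1957] turn [ 0.      0.0004 -0.0076] q [ 0.495  0.368 -0.271 -0.    -0.933  1.263]
```

View pics/s7c.png

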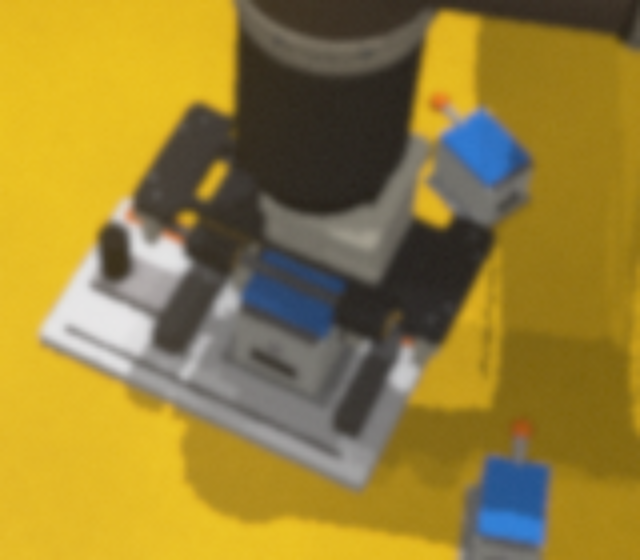

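View pics/w7.png

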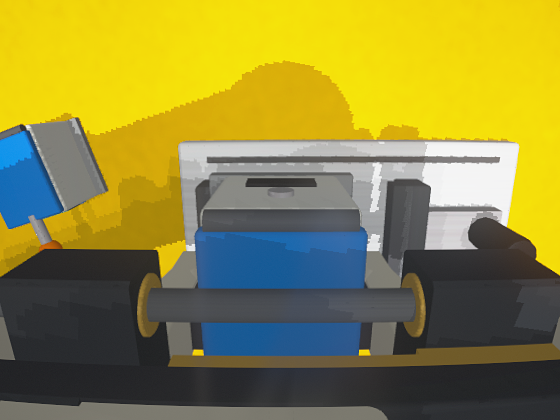

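```bash
python3 - <<'E'
from h import *
f=grab('wrist');C=cloud(f);L=np.stack([(C-O)@EX,(C-O)@EY,C[...,2]],-1)*1000
hsv=cv2.cvtColor(f['img'],cv2.COLOR_RGB2HSV)
b=cv2.inRange(hsv,(95,120,60),(125,255,255));b[:215]=0;b[285:]=0;b[:,:180]=0;b[:,390:]=0
q=L[b>0];print('lid z',np.percentile(q[:,2],[5,50,95]),'x max',np.percentile(q[:,0],[99,99.8]),'y',np.percentile(q[:,1],[1,99]))
s=L[175:200,210:350].reshape(-1,3);print('foot?/case rear',np.percentile(s,[1,50,99],axis=0).round(1))
for v in range(165,245,5): print(v,L[v,281].round(1),f['img'][v,281])
E
```

```text
lid z [152.30592171 153.3561351  154.32135517] x max [44.32226975 83.32425057] y [-25.66258951  28.12548825]
foot?/case rear [[ 41.9 -32.2  81.4]
 [ 49.7   1.4 111.1]
 [ 51.7  35.9 132.3]]
165 [43.4  0.9 14.3] [163 163 163]
170 [40.2  0.9 15. ] [164 166 167]
175 [49.4  0.9 83. ] [102 104 104]
180 [ 51.    0.9 103. ] [51 49 47]
185 [ 50.1   0.9 109.6] [51 51 50]
190 [ 51.5   0.9 125.1] [103 102 103]
195 [ 50.9   1.  130.7] [144 142 145]
200 [ 49.8   1.  133.7] [137 138 133]
205 [ 49.4   1.  139.3] [137 138 132]
210 [ 50.7   1.  150.1] [65 65 70]
215 [ 49.4   1.  151.2] [74 76 82]
220 [ 48.    1.  152.2] [81 83 88]
225 [ 46.6   1.  152.8] [79 82 87]
230 [ 44.8   1.  152.4] [73 75 78]
235 [ 43.4   1.  153.3] [ 29 102 168]
240 [ 42.2   1.  154.6] [ 27 105 174]
```

```bash
python3 -m inch '1 -0.015 0.006 0 0 0 -0.007; 1 -0.035 0.0125 0.02 0 0 -0.007; 1 -0.035 0.0125 0.06 0 0 -0.007; 1 -0.035 0.0125 0.1 0 0 -0.007; 1 -0.035 0.0125 0.14 0 0 -0.007; 1 -0.035 0.0125 0.165 0 0 -0.007; 1 -0.035 0.0125 0.18 0 0 -0.007; 1 -0.035 0.0125 0.19 0 0 -0.007; 1 -0.035 0.0125 0.19 0 0 -0.007'
python3 -c "
from h import *
go(H(-.0005,-.003,.0466),11.16)"
```

```text
t: 14.1
eef_pos: [0.5995, 0.1051, 0.0486]
ee_rot: [3.141, 0.0, 0.2]
force: [-0.3, -0.7, -7.6]
width: 0.0555
t 14.10 pos [0.5995 0.1051 0.0486] rpy [1.7999e+02 2.0000e-02 1.1440e+01] w 0.0555 F [-0.3 -0.7 -7.6]
 local mm [-0.5 -3.1 48.6]
 shift [-0.0001 -0.0003  0.0067] turn [0.0002 0.0004 0.0046] q [ 0.494  0.418 -0.35   0.    -0.804  1.276]
```

```bash
python3 -m inch '1 0 0 0.003 0 0 0.003; 1 0 0 0.006 0 0 0.004; 1 0 0 0.008 0 0 0.004; 1 0 0 0.008 0 0 0.004'
python3 -c "
from h import *
go(H(-.0005,-.003,.0466),11.16)"
```

```text
t: 14.5
eef_pos: [0.5995, 0.1051, 0.0467]
ee_rot: [-3.141, -0.0, 0.195]
force: [-0.1, -0.9, -7.5]
width: 0.0559
t 14.50 pos [0.5995 0.1051 0.0467] rpy [-1.7999e+02 -1.0000e-02  1.1190e+01] w 0.0559 F [-0.1 -0.9 -7.5]
 local mm [-0.5 -3.  46.7]
 shift [-0.0001 -0.0001  0.0004] turn [-0.0001 -0.0002  0.0006] q [ 0.494  0.42  -0.352 -0.    -0.799  1.272]
```

Not quite down yet, as the force reading still shows the full weight. I'll go a little lower.

```bash
python3 -m inch '1 0 0 0.003 0 0 0; 1 0 0 0.006 0 0 0; 1 0 0 0.006 0 0 0'
python3 -m inch '1 0 0 0.002 0 0 0; 1 0 0 0.002 0 0 0'
```

```text
t: 14.8
eef_pos: [0.5996, 0.1052, 0.0466]
ee_rot: [3.142, -0.001, 0.196]
force: [-5.8, 0.2, 8.4]
width: 0.0557
t: 15.0
eef_pos: [0.5996, 0.1052, 0.0466]
ee_rot: [3.142, -0.001, 0.196]
force: [-8.3, 0.6, 13.8]
width: 0.0559
```

```bash
python3 -m inch '0 0 0 0 0 0 0; 0 0 0 0 0 0 0; 0 0 0 0 0 0 0; 0 0 0 0 0 0 0; 0 0 0 0 0 0 0; 0 0 0 -0.06 0 0 0; 0 0 0 -0.2 0 0 0; 0 0 0 -0.36 0 0 0; 0 0 0 -0.5 0 0 0; 0 0 0 -0.5 0 0 0'
python3 -c "
from h import *
go(H(0,-.135,.2),-78.84)
f=grab('wrist');save(f,'w8')
C=cloud(f);L=np.stack([(C-O)@EX,(C-O)@EY,C[...,2]],-1)*1000
hsv=cv2.cvtColor(f['img'],cv2.COLOR_RGB2HSV)
b=cv2.inRange(hsv,(95,120,60),(125,255,255));b[:150]=0;b[285:]=0;b[:,:200]=0;b[:,370:]=0
m=(b>0)&(abs(L[...,2]-94)<4);q=L[m];print('lid x',np.percentile(q[:,0],[1,99,99.8]),'y',np.percentile(q[:,1],[1,99]))
m=(L[...,2]>25)&(L[...,2]<82)&(abs(L[...,1])<26);q=L[m];print('case rear x',np.percentile(q[:,0],[50,90,98]))
"
```

```text
t: 16.0
eef_pos: [0.6029, 0.1061, 0.2013]
ee_rot: [-3.14, -0.011, 0.196]
force: [0.1, 1.2, -0.5]
width: 0.0878
t 16.00 pos [0.6029 0.1061 0.2013] rpy [-179.93   -0.63   11.25] w 0.0878 F [ 0.1  1.2 -0.5]
 local mm [  3.1  -2.8 201.3]
 shift [-0.0111  0.4408  0.0036] turn [-0.0092 -0.0073  1.5015] q [ 0.494  0.267 -0.18   0.002 -1.113  1.272]
lid x [-37.6719269   33.64252368  33.85849425] y [-28.92599552  24.60215845]
case rear x [39.62288061 41.09246173 41.4986333 ]
```

View pics/w8.png

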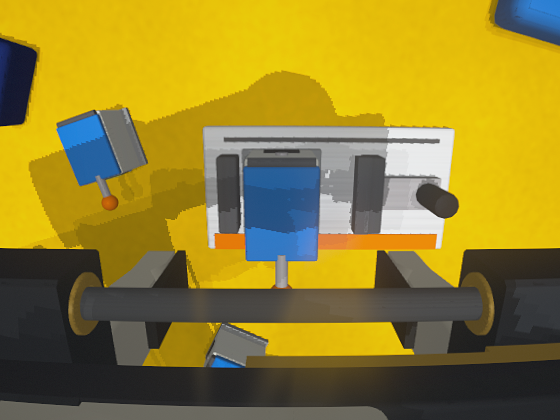

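```bash
python3 -m inch '0 -0.002 0.44 0 0 0 1; 0 -0.002 0.44 0 0 0 1; 0 -0.002 0.44 0 0 0 1; 0 -0.002 0.44 0 0 0 1; 0 -0.002 0.44 0 0 0 1; 0 -0.002 0.44 0 0 0 1; 0 -0.002 0.44 0 0 0 1; 0 -0.002 0.44 0 0 0 1'
python3 -m inch '0 0 0 0 0 0 0.5; 0 0 0 0 0 0 0.5; 0 0 0 0 0 0 0.5; 0 0 0 0 0 0 0.5; 0 0 0 0 0 0 0.5; 0 0 0 0 0 0 0.5'
python3 -c "
from h import *
go(H(0,-.135,.04),-78.84)"
```

```text
t: 16.85
eef_pos: [0.6239, -0.0247, 0.1929]
ee_rot: [3.14, 0.001, -0.854]
force: [0.4, -0.3, 0.1]
width: 0.0874
t: 17.45
eef_pos: [0.6243, -0.0245, 0.1936]
ee_rot: [3.141, 0.0, -1.37]
force: [-0.3, -0.3, 0.2]
width: 0.0874
t 17.45 pos [ 0.6243 -0.0245  0.1936] rpy [179.95   0.   -78.52] w 0.0874 F [-0.3 -0.3  0.2]
 local mm [  -1.2 -135.   193.6]
 shift [-0.     -0.0044  0.5121] turn [0.0008 0.     0.0054] q [ 0.273  0.3   -0.151 -0.    -1.121 -0.072]
```

```bash
python3 -m inch '0 0 -0.004 0.14 0 0 0.005; 0 0 -0.004 0.26 0 0 0.005; 0 0 -0.004 0.36 0 0 0.005; 0 0 -0.004 0.44 0 0 0.005; 0 0 -0.004 0.49 0 0 0.005; 0 0 -0.004 0.51 0 0 0.005; 0 0 -0.004 0.51 0 0 0.005' 
python3 -m inch '1 0 0 0 0 0 0; 1 0 0 0 0 0 0; 1 0 0 0 0 0 0; 1 0 0 0 0 0 0; 1 0 0 0 0 0 0; 1 0 0 0 0 0 0; 1 0 0 0 0 0 0; 1 0 0 0 0 0 0; 1 0 0 0 0 0 0; 1 0 0 0 0 0 0; 1 0 0 0 0 0 0' 35
python3 -m inch '1 -0.02 0 0 0 0 0; 1 -0.04 0 0 0 0 0; 1 -0.06 0 0 0 0 0; 1 -0.08 0 0 0 0 0; 1 -0.09 0 0 0 0 0; 1 -0.1 0 0 0 0 0; 1 -0.105 0 0 0 0 0; 1 -0.11 0 0 0 0 0; 1 -0.11 0 0 0 0 0'
python3 -c "
from h import *
go(H(0,-.098,.04),-78.84)"
```

```text
t: 18.15
eef_pos: [0.6252, -0.0244, 0.0403]
ee_rot: [3.14, -0.0, -1.379]
force: [0.1, 0.5, 0.5]
width: 0.0876
t: 19.25
eef_pos: [0.6254, -0.0243, 0.0411]
ee_rot: [3.141, 0.0, -1.381]
force: [-1.5, -0.3, 1.1]
width: 0.0213
t: 20.15
eef_pos: [0.619, 0.0083, 0.0411]
ee_rot: [3.141, 0.0, -1.381]
force: [-3.9, -1.8, 2.5]
width: 0.021
t 20.15 pos [0.619  0.0083 0.0411] rpy [ 1.7997e+02  1.0000e-02 -7.9110e+01] w 0.0210 F [-3.9 -1.8  2.5]
 local mm [  -0.  -101.8   41.1]
 shift [-0.0128  0.      0.0036] turn [ 0.0006  0.0002 -0.0046] q [ 0.328  0.441 -0.331 -0.    -0.799 -0.138]
```

```bash
python3 -m inch '1 -0.003 0 0 0 0 0; 1 -0.006 0 0 0 0 0; 1 -0.008 0 0 0 0 0; 1 -0.008 0 0 0 0 0'
python3 -m inch '1 -0.003 0 0 0 0 0; 1 -0.006 0 0 0 0 0; 1 -0.006 0 0 0 0 0'
python3 -c "
from h import *
go(H(0,-.098,.04),-78.84)"
```

```text
t: 20.55
eef_pos: [0.6186, 0.0103, 0.0411]
ee_rot: [3.141, -0.0, -1.381]
force: [-3.5, -3.0, 2.5]
width: 0.0213
t: 20.85
eef_pos: [0.6183, 0.0119, 0.0411]
ee_rot: [3.141, -0.0, -1.381]
force: [-4.5, -4.6, 2.4]
width: 0.0215
t 20.85 pos [0.6183 0.0119 0.0411] rpy [ 1.7996e+02 -1.0000e-02 -7.9120e+01] w 0.0215 F [-4.5 -4.6  2.4]
 local mm [  0.  -98.2  41.1]
 shift [-0.0005  0.      0.0036] turn [ 0.0007 -0.0002 -0.0047] q [ 0.335  0.44  -0.333  0.    -0.798 -0.145]
```

```bash
python3 -m inch '1 -0.003 0 0 0 0 0; 1 -0.006 0 0 0 0 0; 1 -0.006 0 0 0 0 0'
python3 -m inch '1 -0.003 0 0 0 0 0; 1 -0.006 0 0 0 0 0; 1 -0.006 0 0 0 0 0'
python3 -c "
from h import *
go(H(0,-.098,.04),-78.84)"
```

```text
t: 21.15
eef_pos: [0.6181, 0.0133, 0.0411]
ee_rot: [3.141, -0.001, -1.381]
force: [-3.2, -6.6, 1.5]
width: 0.0211
t: 21.45
eef_pos: [0.6177, 0.015, 0.0411]
ee_rot: [3.141, -0.001, -1.381]
force: [-2.8, -5.9, 2.2]
width: 0.0212
t 21.45 pos [0.6177 0.015  0.0411] rpy [ 1.7996e+02 -4.0000e-02 -7.9130e+01] w 0.0212 F [-2.8 -5.9  2.2]
 local mm [  0.  -95.   41.1]
 shift [0.01   0.     0.0037] turn [ 0.0007 -0.0006 -0.0048] q [ 0.34   0.44  -0.335  0.001 -0.797 -0.151]
```

```bash
python3 -c "
from h import *
f=grab('scene')
cv2.imwrite('pics/s9c.png',cv2.resize(f['img'][215:320,220:350][:,:,::-1],None,fx=6,fy=6,interpolation=cv2.INTER_CUBIC))"
```

```text
(no output)
```

View pics/s9c.png

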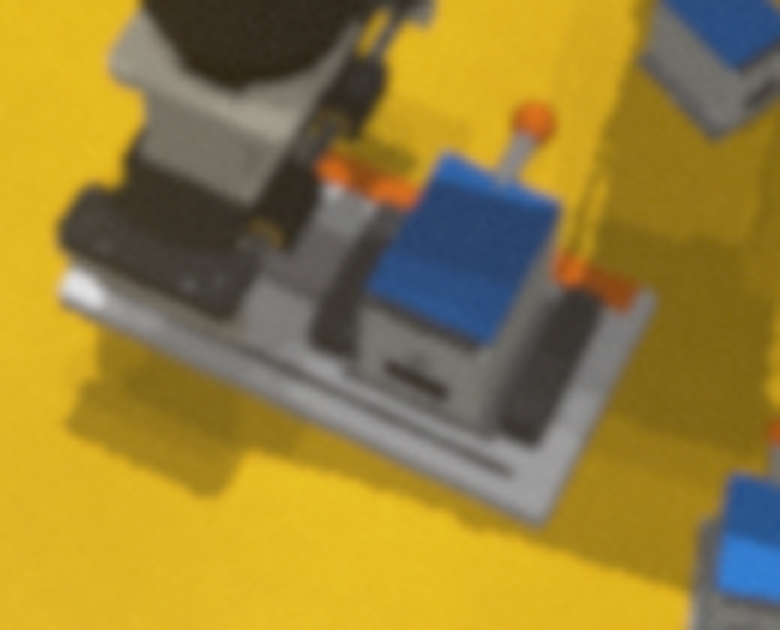

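```bash
python3 -m inch '1 -0.003 0 0 0 0 0; 1 -0.006 0 0 0 0 0; 1 -0.006 0 0 0 0 0'
python3 -m inch '1 -0.003 0 0 0 0 0; 1 -0.006 0 0 0 0 0; 1 -0.006 0 0 0 0 0'
python3 -c "
from h import *
go(H(0,-.098,.04),-78.84)"
```

```text
t: 21.8
eef_pos: [0.6177, 0.0151, 0.0411]
ee_rot: [3.14, -0.002, -1.381]
force: [0.6, -15.0, 0.5]
width: 0.021
t: 22.1
eef_pos: [0.6176, 0.0152, 0.0411]
ee_rot: [3.14, -0.004, -1.381]
force: [3.9, -23.8, -1.6]
width: 0.0214
t 22.10 pos [0.6176 0.0152 0.0411] rpy [179.92  -0.24 -79.14] w 0.0214 F [  3.9 -23.8  -1.6]
 local mm [ -0.  -94.8  41.1]
 shift [ 0.0108 -0.0002  0.0038] turn [ 0.0013 -0.0039 -0.005 ] q [ 0.343  0.44  -0.337  0.005 -0.797 -0.157]
```

```bash
python3 -m inch '1 0.01 0 0 0 0 0; 0 0.01 0 0 0 0 0; 0 0.01 0 0 0 0 0; 0 0.01 0 0 0 0 0; 0 0.01 0 0 0 0 0; 0 0.01 0 -0.1 0 0 0; 0 0.01 0 -0.25 0 0 0; 0 0.01 0 -0.41 0 0 0; 0 0.01 0 -0.57 0 0 0; 0 0.01 0 -0.7 0 0 0; 0 0.01 0 -0.7 0 0 0'
python3 -c "
from h import *
go(H(.07,-.0,.25),-168.84)"
```

```text
t: 23.2
eef_pos: [0.621, 0.0171, 0.2584]
ee_rot: [-3.13, -0.0, -1.379]
force: [0.7, 0.2, -0.6]
width: 0.087
t 23.20 pos [0.621  0.0171 0.2584] rpy [-1.7934e+02 -1.0000e-02 -7.9040e+01] w 0.0870 F [ 0.7  0.2 -0.6]
 local mm [  3.6 -93.6 258.4]
 shift [-0.3126 -0.22    0.0303] turn [-0.0088  0.0085  1.4967] q [ 0.343  0.246 -0.076  0.002 -1.238 -0.152]
```

```bash
python3 -m inch '0 -0.31 -0.22 0 0 0 1; 0 -0.31 -0.22 0 0 0 1; 0 -0.31 -0.22 0 0 0 1; 0 -0.31 -0.22 0 0 0 1; 0 -0.31 -0.22 0 0 0 1; 0 -0.31 -0.22 0 0 0 1; 0 -0.31 -0.22 0 0 0 1; 0 -0.31 -0.22 0 0 0 1'
python3 -m inch '0 0 0 0 0 0 0.5; 0 0 0 0 0 0 0.5; 0 0 0 0 0 0 0.5; 0 0 0 0 0 0 0.5; 0 0 0 0 0 0 0.5; 0 0 0 0 0 0 0.5'
python3 -c "
from h import *
import pickle
f=grab('wrist');save(f,'w10');pickle.dump(f,open('w10.pkl','wb'))
go(H(-.069,-.0,.12),-168.84)"
```

```text
t: 24.0
eef_pos: [0.665, 0.1207, 0.2508]
ee_rot: [3.141, 0.0, -2.43]
force: [-0.6, 0.4, -0.4]
width: 0.0876
t: 24.6
eef_pos: [0.6651, 0.1203, 0.2511]
ee_rot: [3.142, 0.0, -2.946]
force: [0.2, 0.2, -1.0]
width: 0.0878
t 24.65 pos [0.6651 0.1203 0.2511] rpy [ 180.      0.   -168.86] w 0.0877 F [-0.4  0.5  0.6]
 local mm [ 66.9  -0.9 251.1]
 shift [0.4529 0.0027 0.437 ] turn [ 0.      0.0001 -0.0003] q [ 0.467  0.347  0.051 -0.    -1.274 -1.843]
```

View pics/w10.png

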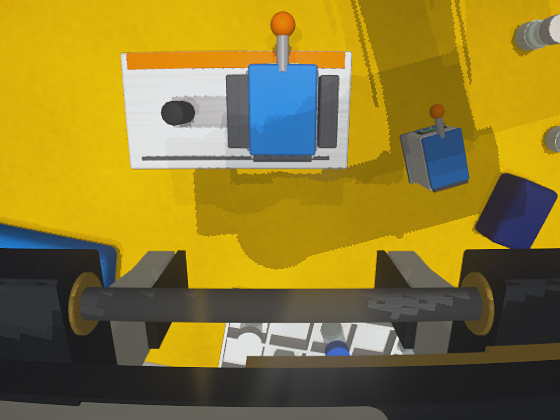

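The photometer now stands between the closed jaws, with its knob at (283,23) beyond the orange strip. Next I'll measure the knob, lid and jaws.

```bash
python3 - <<'E'
from h import *
import pickle
f=pickle.load(open('w10.pkl','rb'));im=f['img'];hsv=cv2.cvtColor(im,cv2.COLOR_RGB2HSV)
loc=lambda P:np.c_[(P-O)@EX,(P-O)@EY,P[:,2]]*1000
C=cloud(f);L=np.stack([(C-O)@EX,(C-O)@EY,C[...,2]],-1)*1000
k=cv2.inRange(hsv,(4,150,100),(16,255,255));k[48:]=0;k[:,:260]=0;k[:,310:]=0
v,u=np.where(k>0);print('knob px',u.min(),u.max(),v.min(),v.max());P=loc(onz(f,[((u.min()+u.max())/2,(v.min()+v.max())/2)],.09));print('knob',P,'depth z',np.percentile(L[v,u,2],[50,98]))
b=cv2.inRange(hsv,(95,120,60),(125,255,255));b[175:]=0;b[:,:235]=0;b[:,330:]=0
v,u=np.where((b>0)&(L[...,2]>90));P=loc(onz(f,np.c_[u,v],.094));print('lid',cv2.minAreaRect(P[:,:2].astype(np.float32)))
j=(abs(L[...,2]-40)<2.5);j[:60]=0;j[165:]=0;j[:,:215]=0;j[:,350:]=0;q=L[j];
for n,m in(('fix',q[:,1]>30),('slide',q[:,1]<-30)): print(n,np.percentile(q[m],[2,98],axis=0).round(1).tolist())
m=(abs(L[...,2]-72.5)<3);m[:90]=0;m[135:]=0;m[:,:150]=0;m[:,205:]=0;q=L[m];print('post',q.min(0),q.max(0))
pl=(abs(L[...,2]-15)<3);pl[:48]=0;pl[175:]=0;pl[:,:115]=0;pl[:,360:]=0;P=L[pl];P=P[(abs(P[:,0])<70)];print('plate',np.percentile(P,[1,99],axis=0).round(1).tolist())
E
```

```text
knob px 271 294 12 35
knob [[-70.27521058   1.08858107  90.        ]] depth z [ 97.51201664 100.11395546]
lid ((-2.7014541625976562, 0.7312717437744141), (55.56009292602539, 72.55079650878906), 89.85601806640625)
fix [[-33.5, 37.0, 38.4], [32.6, 54.3, 41.8]]
slide [[-33.5, -52.3, 38.6], [32.6, -31.8, 41.9]]
post [ -10.86678098 -106.98108362   69.64503074] [ 10.16466114 -86.50843923  74.76054416]
plate [[-59.1, -161.6, 13.2], [58.4, 69.0, 17.6]]
```

```bash
python3 -m inch '0 0.14 0.006 0 0 0 0; 0 0.28 0.006 0 0 0 0; 0 0.4 0.006 0.1 0 0 0; 0 0.456 0.006 0.22 0 0 0; 0 0.456 0.006 0.35 0 0 0; 0 0.456 0.006 0.45 0 0 0; 0 0.456 0.006 0.53 0 0 0; 0 0.456 0.006 0.58 0 0 0; 0 0.456 0.006 0.594 0 0 0; 0 0.456 0.006 0.594 0 0 0'
python3 -c "
from h import *
go(H(-.07,.0009,.073),-168.84)
f=grab('scene')
cv2.imwrite('pics/s11c.png',cv2.resize(f['img'][185:320,220:370][:,:,::-1],None,fx=5,fy=5,interpolation=cv2.INTER_CUBIC))"
```

```text
t: 25.65
eef_pos: [0.5303, 0.096, 0.0727]
ee_rot: [-3.141, -0.001, -2.95]
force: [-0.6, -0.6, -0.1]
width: 0.0878
t 25.65 pos [0.5303 0.096  0.0727] rpy [-1.7998e+02 -5.0000e-02 -1.6901e+02] w 0.0878 F [-0.6 -0.6 -0.1]
 local mm [-70.1   1.4  72.7]
 shift [-0.0002 -0.0017 -0.0009] turn [-0.0004 -0.0008 -0.0028] q [ 0.543  0.291 -0.484  0.    -0.797 -1.922]
```

View pics/s11c.png

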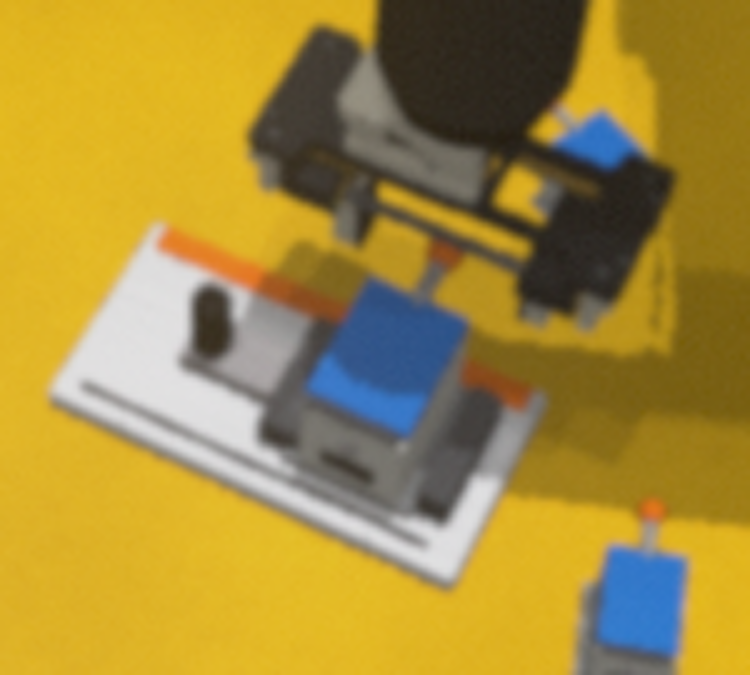

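```bash
python3 -m inch '1 0 0 0 0 0 0; 1 0 0 0 0 0 0; 1 0 0 0 0 0 0; 1 0 0 0 0 0 0; 1 0 0 0 0 0 0; 1 0 0 0 0 0 0; 1 0 0 0 0 0 0; 1 0 0 0 0 0 0; 1 0 0 0 0 0 0; 1 0 0 0 0 0 0; 1 0 0 0 0 0 0; 1 0 0 0 0 0 0' 20
python3 - <<'E'
from h import *
go(H(-.07,.0009,.073),-168.84)
for a in range(0,65,5):
    t=np.radians(a+.27);print(a,'tx %.4f tz %.4f'%((106-106*np.cos(np.radians(a)))/-300,-106*np.sin(np.radians(a))/300))
E
```

```text
t: 26.9
eef_pos: [0.5304, 0.0957, 0.073]
ee_rot: [-3.141, -0.0, -2.952]
force: [0.7, -3.6, 0.2]
width: 0.0181
t 26.90 pos [0.5304 0.0957 0.073 ] rpy [-1.7998e+02 -1.0000e-02 -1.6911e+02] w 0.0181 F [ 0.7 -3.6  0.2]
 local mm [-70.1   1.1  73. ]
 shift [-0.0003 -0.0007 -0.    ] turn [-0.0004 -0.0002 -0.0045] q [ 0.543  0.29  -0.484  0.    -0.797 -1.924]
0 tx -0.0000 tz -0.0000
5 tx -0.0013 tz -0.0308
10 tx -0.0054 tz -0.0614
15 tx -0.0120 tz -0.0914
20 tx -0.0213 tz -0.1208
25 tx -0.0331 tz -0.1493
30 tx -0.0473 tz -0.1767
35 tx -0.0639 tz -0.2027
40 tx -0.0827 tz -0.2271
45 tx -0.1035 tz -0.2498
50 tx -0.1262 tz -0.2707
55 tx -0.1507 tz -0.2894
60 tx -0.1767 tz -0.3060
```

```bash
python3 - <<'E'
from h import *
f=grab('wrist');save(f,'w12')
f=grab('scene')
cv2.imwrite('pics/s12c.png',cv2.resize(f['img'][185:320,220:370][:,:,::-1],None,fx=5,fy=5,interpolation=cv2.INTER_CUBIC))
print(arm.get_state()['width'])
E
```

```text
0.018353301693982704
```

View pics/w12.png

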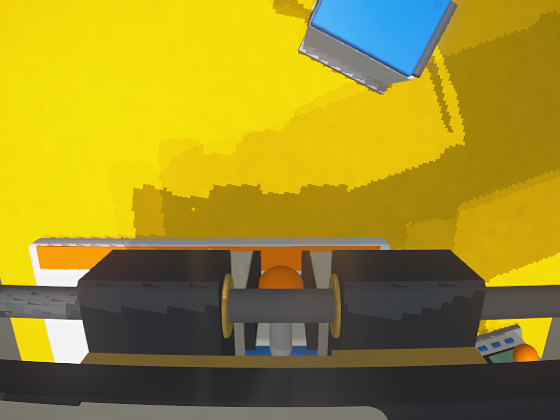

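View pics/s12c.png

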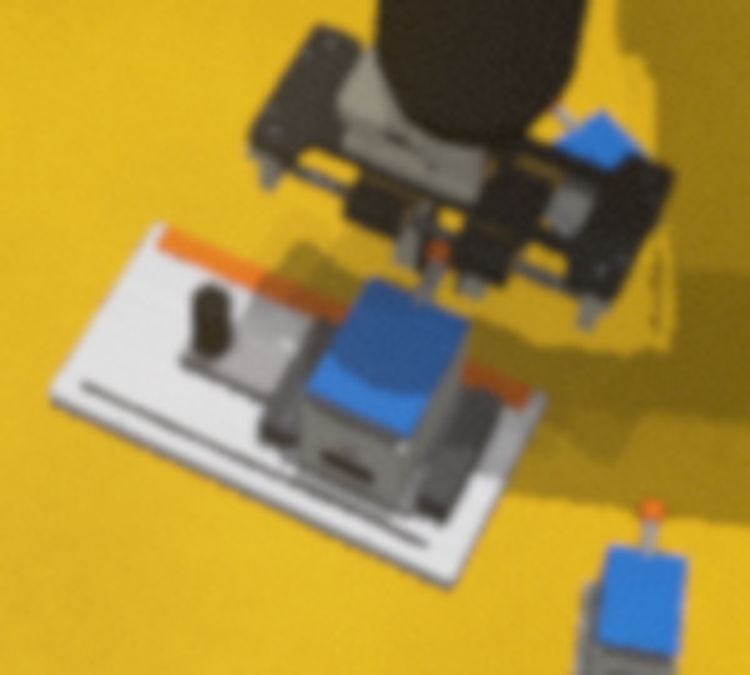

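```bash
python3 -m inch '1 0 0 -0.012 0 0 0; 1 -0.001 0 -0.031 0 0 0; 1 -0.003 0 -0.046 0 0 0; 1 -0.005 0 -0.061 0 0 0; 1 -0.008 0 -0.076 0 0 0; 1 -0.012 0 -0.091 0 0 0; 1 -0.016 0 -0.106 0 0 0; 1 -0.021 0 -0.121 0 0 0; 1 -0.021 0 -0.121 0 0 0'
python3 - <<'E'
from h import *
go(H(-.07,.0009,.073),-168.84)
f=grab('scene')
cv2.imwrite('pics/s13c.png',cv2.resize(f['img'][185:320,220:370][:,:,::-1],None,fx=5,fy=5,interpolation=cv2.INTER_CUBIC))
E
```

```text
t: 27.9
eef_pos: [0.5367, 0.0975, 0.1098]
ee_rot: [3.141, 0.0, -2.951]
force: [-0.2, -2.3, -1.1]
width: 0.0183
t 27.90 pos [0.5367 0.0975 0.1098] rpy [ 1.7999e+02  2.0000e-02 -1.6911e+02] w 0.0183 F [-0.2 -2.3 -1.1]
 local mm [-63.5   1.6 109.8]
 shift [ 0.0217 -0.0024  0.1228] turn [ 0.0002  0.0003 -0.0044] q [ 0.539  0.254 -0.43  -0.    -0.886 -1.919]
```

View pics/s13c.png

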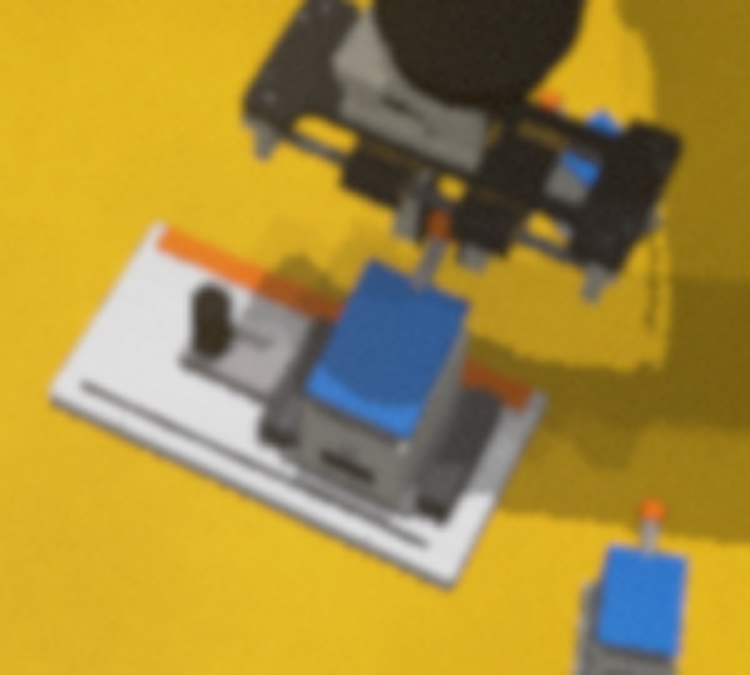

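```bash
python3 -m inch '1 -0.006 0 -0.014 0 0 0; 1 -0.012 0 -0.0285 0 0 0; 1 -0.019 0 -0.042 0 0 0; 1 -0.026 0 -0.056 0 0 0; 1 -0.034 0 -0.069 0 0 0; 1 -0.0426 0 -0.082 0 0 0; 1 -0.052 0 -0.094 0 0 0; 1 -0.0614 0 -0.106 0 0 0; 1 -0.072 0 -0.118 0 0 0; 1 -0.082 0 -0.129 0 0 0; 1 -0.082 0 -0.129 0 0 0'
python3 -m inch '1 -0.011 0 -0.01 0 0 0; 1 -0.022 0 -0.02 0 0 0; 1 -0.034 0 -0.03 0 0 0; 1 -0.047 0 -0.04 0 0 0; 1 -0.06 0 -0.048 0 0 0; 1 -0.073 0 -0.056 0 0 0; 1 -0.073 0 -0.056 0 0 0; 1 -0.073 0 -0.056 0 0 0'
python3 - <<'E'
from h import *
go(H(-.07+.053,.0009,.073+.0918),-168.84)
import pickle
f=grab('wrist');save(f,'w14');pickle.dump(f,open('w14.pkl','wb'))
f=grab('scene');pickle.dump(f,open('s14.pkl','wb'))
cv2.imwrite('pics/s14c.png',cv2.resize(f['img'][185:320,220:370][:,:,::-1],None,fx=5,fy=5,interpolation=cv2.INTER_CUBIC))
E
```

```text
t: 29.05
eef_pos: [0.5613, 0.1021, 0.1484]
ee_rot: [3.142, 0.001, -2.951]
force: [-0.9, -1.7, -2.1]
width: 0.0184
t: 29.85
eef_pos: [0.5822, 0.106, 0.1647]
ee_rot: [-3.142, -0.0, -2.952]
force: [-0.9, -1.2, -1.3]
width: 0.0186
t 29.85 pos [0.5822 0.106  0.1647] rpy [-1.8000e+02 -1.0000e-02 -1.6911e+02] w 0.0186 F [-0.9 -1.2 -1.3]
 local mm [-17.2   1.2 164.7]
 shift [-0.0007 -0.0009 -0.0003] turn [-0.     -0.0002 -0.0046] q [ 0.51   0.271 -0.263 -0.    -1.037 -1.891]
```

View pics/s14c.png

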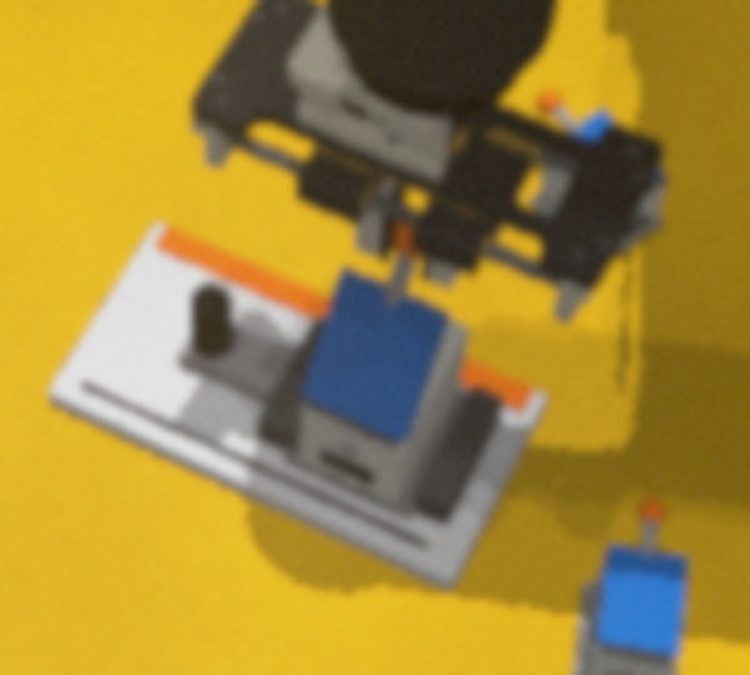

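View pics/w14.png

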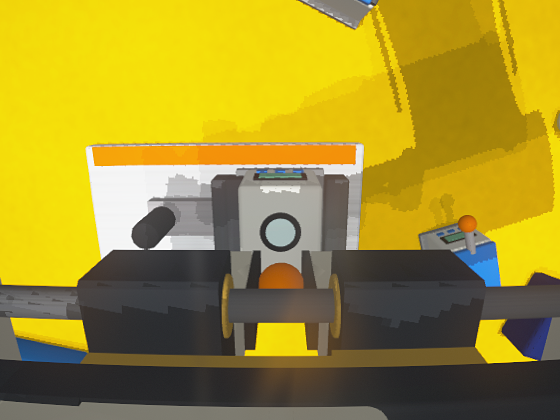

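The wrist view shows the sample well at (280,232), with the knob still between the pads. The scene view shows the lid tilted up. I'll check the angle by fitting a plane to the lid's depth points.

```bash
python3 - <<'E'
from h import *
import pickle
f=pickle.load(open('s14.pkl','rb'));C=cloud(f);L=np.stack([(C-O)@EX,(C-O)@EY,C[...,2]],-1)*1000
hsv=cv2.cvtColor(f['img'],cv2.COLOR_RGB2HSV)
b=cv2.inRange(hsv,(100,120,40),(125,255,255));m=np.zeros_like(b);m[237:275,279:311]=b[237:275,279:311];m=cv2.erode(m,np.ones((3,3)))
q=L[m>0];q=q[(q[:,2]>85)&(q[:,2]<190)]
for _ in range(3):
    c=q.mean(0);n=np.linalg.svd(q-c)[2][2];n*=np.sign(n[2]);r=(q-c)@n;q=q[abs(r)<2.5*r.std()+.5]
print(len(q),c,n,'angle',np.degrees(np.arctan2(-n[0],n[2])),np.degrees(np.arctan2(n[0],n[2])),'rms',r.std())
g=pickle.load(open('w14.pkl','rb'));D=cloud(g);M=np.stack([(D-O)@EX,(D-O)@EY,D[...,2]],-1)*1000
h=cv2.cvtColor(g['img'],cv2.COLOR_RGB2HSV);k=cv2.inRange(h,(4,150,100),(16,255,255));k[:255]=0;k[295:]=0;k[:,:250]=0;k[:,310:]=0
p=M[k>0];p=p[p[:,2]>150];A=np.c_[2*p,np.ones(len(p))];s=np.linalg.lstsq(A,(p**2).sum(1),rcond=None)[0];print('knob sphere',s[:3],np.sqrt(s[3]+s[:3]@s[:3]),len(p),p.max(0))
# fixed radius
from scipy.optimize import least_squares
w=least_squares(lambda c:np.linalg.norm(p-c,axis=1)-10,s[:3],loss='soft_l1').x;print('knob r10',w,'angle',np.degrees(np.arctan2(w[2]-89.5,36.5-w[0])))
E
```

```text
405 [ 21.59570765   3.19247976 124.42982959] [ 0.85925873 -0.00200549  0.51153731] angle -59.23364796375237 59.23364796375237 rms 1.6057761800258596
knob sphere [-84.60215178   2.47763326 238.97085189] 80.79529218518257 958 [-18.719108    10.84208821 323.15049192]
knob r10 [-17.55834955   1.51421308 181.00493205] angle 59.426689197695005
```

```bash
python3 -m inch '1 -0.0015 0 -0.001 0 0 0; 1 -0.003 0 -0.002 0 0 0; 1 -0.003 0 -0.002 0 0 0; 1 -0.003 0 -0.002 0 0 0; 1 -0.003 0 -0.002 0 0 0'
python3 - <<'E'
from h import *
A=[]
for i in range(4):
    f=grab('scene');C=cloud(f);L=np.stack([(C-O)@EX,(C-O)@EY,C[...,2]],-1)*1000
    hsv=cv2.cvtColor(f['img'],cv2.COLOR_RGB2HSV)
    b=cv2.inRange(hsv,(100,120,40),(125,255,255));m=np.zeros_like(b);m[237:275,279:311]=b[237:275,279:311];m=cv2.erode(m,np.ones((3,3)))
    q=L[m>0];q=q[(q[:,2]>85)&(q[:,2]<190)]
    for _ in range(3):
        c=q.mean(0);n=np.linalg.svd(q-c)[2][2];n*=np.sign(n[2]);r=(q-c)@n;q=q[abs(r)<2.5*r.std()+.5]
    A.append(np.degrees(np.arctan2(n[0],n[2])))
print(A); go(H(-.016,.001,.1655),-168.84)
f=grab('wrist');M=cloud(f);M=np.stack([(M-O)@EX,(M-O)@EY,M[...,2]],-1)*1000
j=abs(M[...,2]-40)<2.5;j[260:]=0;j[:150]=0;q=M[j];q=q[abs(q[:,0])<40]
for n,m in(('fix',q[:,1]>30),('slide',q[:,1]<-30)): print(n,np.percentile(q[m],[2,98],axis=0).round(1).tolist())
save(f,'w15');t=grab('top');save(t,'t15')
E
```

```text
t: 30.45
eef_pos: [0.5831, 0.1063, 0.1654]
ee_rot: [3.142, -0.0, -2.951]
force: [-0.7, -0.6, -1.5]
width: 0.0181
[np.float64(60.002650597260235), np.float64(60.134877279492144), np.float64(59.63581463310936), np.float64(59.863798741074426)]
t 30.65 pos [0.5831 0.1063 0.1654] rpy [-180.    -0.  -169.1] w 0.0184 F [-1.8 -1.6 -1.9]
 local mm [-16.3   1.2 165.4]
 shift [-0.001  -0.0007 -0.0004] turn [-0.     -0.     -0.0044] q [ 0.51   0.271 -0.26  -0.    -1.039 -1.89 ]
fix [[-34.7, 36.8, 38.0], [23.3, 148.0, 41.8]]
slide [[-34.8, -88.2, 38.6], [22.8, -32.5, 41.7]]
```

View pics/t15.png

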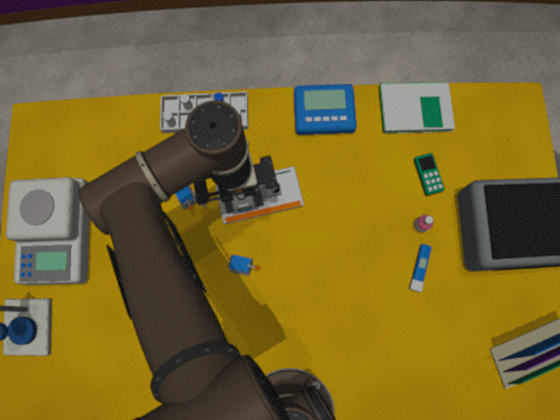

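```bash
python3 -c "
from station import arm
print(arm.get_state()['width']);arm.job_done()"
```

```text
0.01830429013955062
the job is handed in; nothing more can be done
```

The job is done and handed in at about 31 s of the 72 s allowed. The photometer is turned round and clamped, and the gripper is still holding its lid open at 60°.

**What I did:** I slid the jaw open about 36 mm by its post, then lifted the photometer and turned it half round. I set it back with the knob over the orange strip and pushed the jaw closed until it hit its stop, where the push rose to about 24 N. Then I pinched the knob and swung the lid up along its arc.

**Last checks:**
- **Lid angle:** plane fits to the lid gave 59.6 to 60.1°. A separate fit to the knob gave 59.4° before my final 0.6° correction, and I did not repeat it.
- **Centring:** the photometer is within about 1 mm of centre along the jaws. The lid and the knob gave slightly different offsets, −0.3 to −1.3 mm.
- **Jaw:** it measured about 0.3 mm from fully closed, which is within measuring error. The closing position I reached by feel was 3 mm past the nominal one. I put that down to the post sitting off-centre in the pads, because the camera agreed the jaw was closed.
- **Knob grip:** the fingers read 18.3 mm on the 20 mm knob. That is narrower than expected, but it stayed steady throughout the lift.
- **Bystanders:** I moved none of them deliberately, and those visible in the last top view look in place. The arm hid the three vials and the blue case in that view, so I did not recheck them. It passed well above that area.

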